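# Release the control unit's sprung lid with a rod through its slot

### The job

The control unit's terminal lid is held shut by a sprung catch hidden under the slot in its top. Take the release rod from its stand, feel with its tip for the catch tab down inside the slot and press it gently, never with more than about 20 N on the unit, until the lid springs up. Then put the rod back in its stand, upright and fully down, with the lid left open and everything else left where it was.

Things in the scene. Friction and masses are not known exactly. Their poses are not given: they have to be found in the camera images.
- unit: Grey painted steel control unit, fixed, 180 (x) x 150 (y) x 100 mm high, ribs on its +y and -y sides, three cable glands on its +x side. Origin at the centre of its underside, z up. The near part of its top (x from -90 to -20 mm) is a 6 mm thick plate with the slot; the far part is the aluminium lid. Inside, under the whole slot, is a solid level floor, anywhere from 44 to 56 mm below the top face (not measured).
- slot (a point): Centre of the slot in the unit's top, on the top face (100 mm above the table), axes as the unit's. The slot is 11 mm wide (x) and 94 mm long (y), straight through the 6 mm plate, its mouth flared by 2 mm all round at 45 degrees. Below it is the hidden catch tab.
- tab_range (a point): NOT the tab itself: the middle of the range where its flat top may be, 38 mm under the slot's centre; axes as the unit's. The tab (black, 12 mm wide in y, filling the slot's width) is centred at an unmeasured y of -26 to +26 mm and z of -6 to +6 mm, its top always 12 mm above the inner floor. Rigid sideways; pressed down 4 N at first, 8 N at 7 mm (lid freed), hard stop at 10 mm (10 N). It springs back.
- lid (a joint): Angle of the aluminium lid, 104 x 150 mm, hinged on the unit's far (+x) top edge: 0 = shut, flush with the unit's top, about 0.5 = sprung up (free edge about 50 mm above the top). A spring lifts it and keeps it up once the catch is let off; it cannot be pulled open.
- rod: Release rod, 120 g, standing upright in its stand: a round steel shaft 8 mm in diameter and 90 mm long below a steel collar (26 mm diameter, 6 mm thick), and above the collar a black handle block 16 mm (rod x) by 30 mm (rod y) by 50 mm high. Origin on the axis at the underside of the collar; z up along the axis. The handle reaches 56 mm above the origin; take it from above across its 16 mm width.
- rod_tip (a point): Flat end of the rod's shaft (1 mm chamfer), on the axis, 90 mm below the rod's origin.
- stand_hole (a point): Centre of the round 12 mm hole (mouth flared by 2 mm) in the 8 mm thick, 60 x 60 mm top plate of the steel stand, on the plate's upper face, 100 mm above the table; z up. The stand is fixed: open below the plate, a side plate at each of its y ends and an 80 x 80 mm foot. The rod's collar rests on the plate when the rod is fully down.
- bearing: Bystander: loose steel ring 62 mm across, 18 mm high, lying near the stand. Origin under its centre.
- fitting: Bystander: loose brass and steel hydraulic fitting, 34 mm across, 50 mm high, upright in front of the unit. Origin under its centre.
- flange: Bystander: loose dark flange ring, 110 mm across, 14 mm high. Origin under its centre.
- sleeve: Bystander: loose steel sleeve, 52 mm across, 52 mm high. Origin under its centre.
- wheel: Bystander: loose castor wheel lying flat, 80 mm across, 38 mm high. Origin under its centre.
- carton: Bystander: small carton 70 x 100 x 60 mm high. Origin under its centre.
- bolt: Bystander: loose bolt 93 mm long, 19 mm across its head, lying behind the unit along its own x axis. Origin at its head, on the table.
There are look-alikes about, which are no part of the job. Leave any pink, turquoise or yellow look-alike of the part that bears stand_hole alone.

How it is judged:
By the outcome, as a careful person would: the job done as asked, in the order asked, and still so for the second after the job is handed in, with the robot touching nothing.
It also fails if it takes over 72 s, if anything falls off the work surface, if the arm or the gripper's body presses on something with over 40 N, if the wrist force passes 120 N, or if a joint passes its speed limit or range.

### The arm

A 6-joint arm with a two-finger parallel gripper is mounted at the origin on the work surface. World frame = base frame: x ahead of the robot, y to its left, z up, the work surface at z = 0. Lengths are in mm, angles in rad, forces in N, time in s.
With the tool pointing down it reaches from about 300 to 775 mm from the base axis. Payload 14.6 kg.
Tool frame: the origin (TCP) lies between the finger pads; the fingertips stand 11 mm ahead of it and the grasp point (between the pads) lies 8 mm behind it; z points along the fingers, y is the direction in which the jaws open and shut (so a half turn about z gives the same grasp; the last joint's range is limited). The gripper opens to 94 mm and grips with 3 to 60 N. Pads are 16 mm wide; open, the fingers measure 119 mm over their backs; the gripper's body (75 mm by 177 mm) begins 78 mm behind the grasp point.
Start: joints at [-1.336, 0.3, 1.521, -0, 1.321, -0.067], TCP at [163.475, -525.134, 216.446] pointing down, gripper open.
Joint ranges: [-3.03, 3.03], [-0.79, 2.21], [0.23, 2.52], [-1.04, 4.18], [0, 3.07], [-2.55, 2.55]. Speed limits (rad/s): [2.22, 2.22, 2.57, 3.14, 3.14, 3.14].

### API

Orientations are given as [roll, pitch, yaw] about the fixed x, y, z axes, in that order (R = Rz(yaw) Ry(pitch) Rx(roll)).
In Python, from cell import * gives the robot as it stands.
- The arm moves only by the tool arm_command, never from a script. Its argument "deltas" is a list of rows, each an object with "xyz": the shift along the world's x, y, z in m, a list of three; "turn": the turn, a rotation vector about the world's x, y, z in rad, a list of three. A call has 1 to 12 rows; each row shifts and turns the commanded pose from where the row before left it; what a row does not reach is not made up. A row lasts 1/8 s, in which the tool goes at most 62.5 mm and 10.7 degrees, less where a joint would pass 70% of its speed; a pose out of reach is approached as far as the arm can. A call with a gripper value outside its range is refused whole. "gripper" is the closure, from 0 (fully open) to 1 (shut), set as the call begins (left out, the last holds). The fingers move at their own pace and stop on an object; "force" is the grip in N (left out, the last holds). Time passes only in rows, so rows that do not move let the fingers close. It gives the time, the measured TCP pose, the force and the opening at its end, in the units of the state.
- read_state(): the state, without advancing time (a new reading comes with each control period).
- camera(name): name is "scene" or "top"; returns a dict with "color" (400x640x3 uint8, red, green, blue), "fx", "fy", "cx", "cy" (pixels), "k1" (the pictures are not rectified: a ray, as slopes to the right and down, at radius r is drawn at 1 + k1 r^2 times it, then the intrinsics apply), "rvec" (rotation vector, rad) and "tvec" (3), from world to camera coordinates, as OpenCV has them. Camera axes: x right, y down, z forward; pixel columns grow to the right and rows downward; lengths in mm; the calibration is good to about 2 mm. A picture is of the moment at which its call begins. There is no depth.
- sign_off(): hands the job in, once; it reports no verdict.
The state is a dict: "clock": time; "joints": joint angles; "qd": joint speeds; "effort": joint torques, N m; "eef_pos": TCP position; "eef_rot": TCP orientation; "wrist_force": force on the tool from outside, world axes, zero at the start; "moment": the same for the moment, N m; "finger_gap": finger opening in mm.
Only numpy, scipy, OpenCV 4.12 (cv2) and the standard library are available. Lean on these libraries where they do the work, as an engineer would, in place of code of your own. Each camera call takes 0.05 s, during which the arm holds its last target.

## Working session

There is one attempt and no reset: what is moved stays moved. The work goes in short steps, Python scripts to look and compute and a tool call to move; the robot and the scene stay as the last step left them, time stands still between calls to the robot, and variables do not carry over. Pictures are saved under pics/ and viewed, and the job is handed in when it is done.

Besides the shell and the picture viewer there is one more tool, called after "Call:" as a command line: name --argument value ..., lists and objects as JSON in quotes. arm_command: Moves the arm, as the interface text tells. Its arguments: {"type":"object","properties":{"deltas":{"type":"array","items":{"type":"object","properties":{"xyz":{"type":"array","items":{"type":"number"}},"turn":{"type":"array","items":{"type":"number"}}}}},"gripper":{"type":"number"},"force":{"type":"number"}},"required":["deltas"]}

```bash
mkdir -p pics; ls; cat > h.py <<'E'
from cell import *
import numpy as np, cv2
def save(name,fn):
    c=camera(name); cv2.imwrite(fn,c["color"][:,:,::-1]); np.save(fn.replace('.png','.npy'),c,allow_pickle=True); return c
def load(fn): return np.load(fn,allow_pickle=True).item()
def ray(c,u,v):
    x=(u-c["cx"])/c["fx"]; y=(v-c["cy"])/c["fy"]; xd=np.hypot(x,y); r=xd
    for _ in range(30): r=xd/(1+c["k1"]*r*r)
    s=r/xd if xd>0 else 1
    R,_=cv2.Rodrigues(np.array(c["rvec"],float)); t=np.array(c["tvec"],float).ravel()
    d=R.T@np.array([x*s,y*s,1.0]); o=-R.T@t
    return o,d/np.linalg.norm(d)
def onz(c,u,v,z):
    o,d=ray(c,u,v); return o+d*(z-o[2])/d[2]
def proj(c,p):
    R,_=cv2.Rodrigues(np.array(c["rvec"],float)); t=np.array(c["tvec"],float).ravel()
    q=R@np.array(p,float)+t; x,y=q[0]/q[2],q[1]/q[2]; f=1+c["k1"]*(x*x+y*y)
    return np.array([c["fx"]*x*f+c["cx"],c["fy"]*y*f+c["cy"]])
def tri(c1,p1,c2,p2):
    o1,d1=ray(c1,*p1); o2,d2=ray(c2,*p2)
    A=np.stack([d1,-d2],1); s=np.linalg.lstsq(A,o2-o1,rcond=None)[0]
    a=o1+s[0]*d1; b=o2+s[1]*d2; return (a+b)/2,np.linalg.norm(a-b)
E
python3 - <<'E'
from h import *
for n in("scene","top"):
    c=save(n,f"pics/{n}0.png"); print({k:v for k,v in c.items() if k!="color"})
print(read_state())
E
```

```text
pics
{'fx': 428.69573243365926, 'fy': 428.69573243365926, 'cx': 322.6593799149546, 'cy': 203.07904221999405, 'k1': -0.0076232964631003, 'rvec': array([ 0.91728381,  2.72051218, -0.75867234]), 'tvec': array([ 444.62662366, -255.34043858, 1327.96219608])}
{'fx': 499.33624253230977, 'fy': 499.33624253230977, 'cx': 313.3886295338619, 'cy': 195.86669229161456, 'k1': -0.07261748777379283, 'rvec': array([ 2.17352928, -2.15485207,  0.12938024]), 'tvec': array([-2.09313097e-02,  5.82355339e+02,  1.52306426e+03])}
{'clock': 0.1, 'joints': array([-1.33554811e+00,  3.00399325e-01,  1.52150781e+00,  2.71071815e-06,
        1.32068351e+00, -6.65887041e-02]), 'qd': array([ 6.58483032e-05, -7.45999413e-04, -1.37134751e-03, -1.93295054e-03,
       -1.01015747e-04,  6.67620426e-04]), 'effort': array([ 1.93293331e-04, -5.32643867e+01, -3.53285015e+01,  7.09580421e-02,
        2.34709057e-02, -4.47587115e-05]), 'eef_pos': array([ 163.4544049 , -524.92417215,  215.95668435]), 'eef_rot': array([-3.14059704e+00, -6.90260568e-05,  3.01836210e-01]), 'wrist_force': array([-0.63294329,  0.28822699, -0.99788089]), 'moment': array([ 0.02613009,  0.02032954, -0.00555486]), 'finger_gap': 93.91648126473571}
```

View pics/scene0.png

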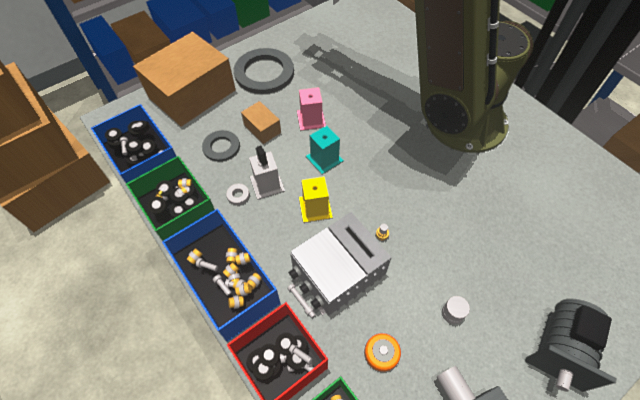

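View pics/top0.png

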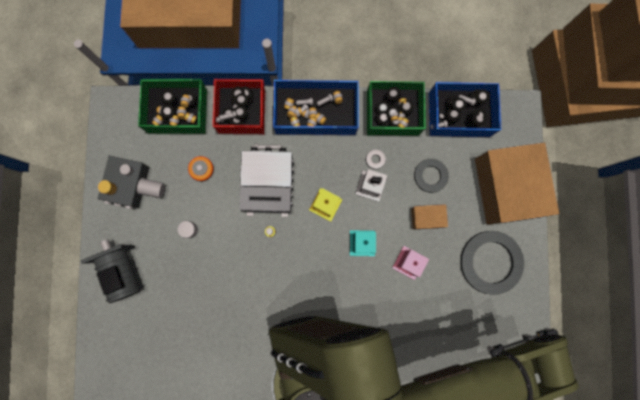

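The scene shows the grey stand holding the rod at (265,172) in scene and (373,183) in top. The look-alikes in top are yellow (326,204), turquoise (364,243) and pink (411,263). The grey stand fits because it is not a forbidden colour and it holds the black-handled rod. The unit is at (267,181) in top. I'll confirm with one enlarged crop.

```bash
python3 - <<'E'
from h import *
s=load("pics/scene0.npy")["color"][:,:,::-1]; t=load("pics/top0.npy")["color"][:,:,::-1]
def cr(im,x0,y0,w,h,k): return cv2.resize(im[y0:y0+h,x0:x0+w],None,fx=k,fy=k,interpolation=cv2.INTER_CUBIC)
a=cr(s,225,135,100,75,4); b=cr(t,345,145,100,75,4); c=cr(s,280,205,115,86,3.5); d=cr(t,230,140,115,86,3.5)
c=cv2.resize(c,(400,300));d=cv2.resize(d,(400,300))
cv2.imwrite("pics/crop0.png",np.vstack([np.hstack([a,b]),np.hstack([c,d])]))
E
```

```text
(no output)
```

View pics/crop0.png

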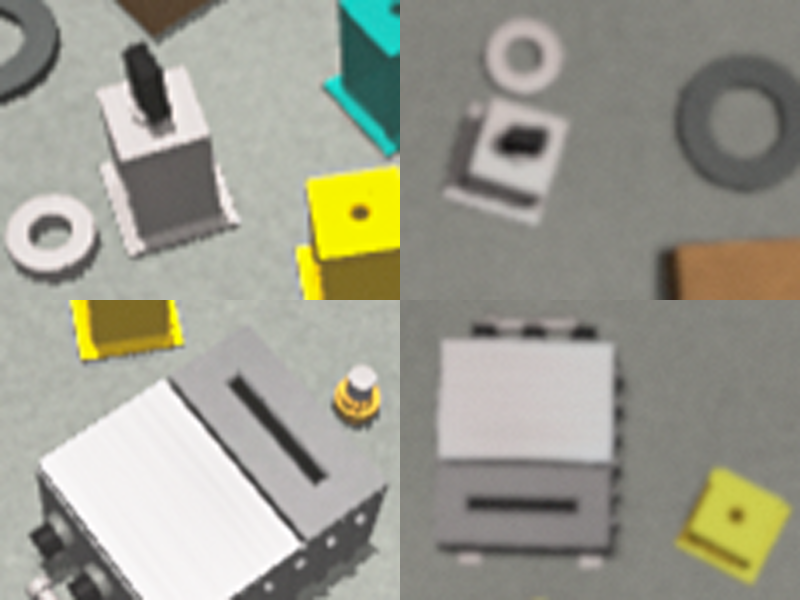

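The crop confirms the grey stand with the black-handled rod standing in it. Next I measure the slot, plate and handle.

```bash
python3 - <<'E'
from h import *
S=load("pics/scene0.npy");T=load("pics/top0.npy")
def gray(c): return c["color"].astype(float).mean(2)
def slot(c,x0,y0,x1,y1):
    g=gray(c)[y0:y1,x0:x1]; bg=np.percentile(g,75); w=np.clip(bg-g,0,None); w[w<0.25*(bg-g.min())]=0
    m=(w>0).astype(np.uint8); n,l,st,ce=cv2.connectedComponentsWithStats(m); k=1+np.argmax(st[1:,4]); w[l!=k]=0
    yy,xx=np.mgrid[y0:y1,x0:x1]; P=np.array([onz(c,u,v,100)[:2] for u,v in zip(xx[w>0],yy[w>0])]); ww=w[w>0]
    cen=(P*ww[:,None]).sum(0)/ww.sum(); Q=P-cen; C=(Q*ww[:,None]).T@Q/ww.sum(); e,V=np.linalg.eigh(C); d=V[:,1]; 
    print("slot",cen,"len",np.sqrt(12*e), "yaw of y axis", np.degrees(np.arctan2(-d[0],d[1]))%180, "px",len(ww))
slot(S,336,218,380,262); slot(T,244,190,288,207)
def quad(c,mask,z,name):
    n,l,st,ce=cv2.connectedComponentsWithStats(mask.astype(np.uint8)); k=1+np.argmax(st[1:,4]); m=(l==k).astype(np.uint8)
    cn=max(cv2.findContours(m,cv2.RETR_EXTERNAL,cv2.CHAIN_APPROX_NONE)[0],key=cv2.contourArea).reshape(-1,2)
    P=np.array([onz(c,u,v,z)[:2] for u,v in cn],np.float32); r=cv2.minAreaRect(P); print(name,st[k],r)
def win(c,m,x0,y0,x1,y1):
    o=np.zeros(m.shape,bool); o[y0:y1,x0:x1]=m[y0:y1,x0:x1]; return o
for c,n,b in((S,"plateS",(240,145,290,182)),(T,"plateT",(355,165,390,205))):
    g=gray(c); print(n); quad(c,win(c,g>175,*b),100,n)
    print(g[b[1]:b[3]:4,b[0]:b[2]:4].astype(int))
for c,n,b in((S,"S",(250,140,275,170)),(T,"T",(360,170,386,192))):
    g=gray(c); m=win(c,g<80,*b); nn,l,st,ce=cv2.connectedComponentsWithStats(m.astype(np.uint8)); k=1+np.argmax(st[1:,4]); print("black",n,st[k],ce[k])
E
python3 - <<'E'
import sys; sys.path.insert(0,'.')
from h import *
S=load("pics/scene0.npy");T=load("pics/top0.npy")
def cr(im,x0,y0,w,h,k): return cv2.resize(im[y0:y0+h,x0:x0+w,::-1],None,fx=k,fy=k,interpolation=cv2.INTER_NEAREST)
a=cr(S["color"],240,140,50,50,8); b=cr(T["color"],350,160,50,50,8)
cv2.imwrite("pics/crop1.png",np.hstack([a,b]))
E
```

```text
slot [567.34870335 151.59457606] len [11.77706215 94.85693542] yaw of y axis 179.05431257659697 px 221
slot [566.29762905 149.350781  ] len [13.34695875 94.82149726] yaw of y axis 179.0346083372701 px 175
plateS
plateS [ 240  145   50   37 1040] ((617.2216186523438, -174.36300659179688), (116.6144790649414, 133.0312957763672), 52.71968078613281)
[[143 177 179 175 184 115 108 182 183 180 182 183 180]
 [169 173 177 179  66  52 171 179 184 181 179 182 181]
 [170 177 181 174 127  53  35 228 190 179 186 187 185]
 [172 178 176 227 235  39  35 233 229 181 178 182 183]
 [171 166 174 226 226  42  41 230 226 182 185 181 181]
 [171 172 173 222 228 160  62 198 227 200 181 182 181]
 [175 174 170 113 227 227 178 234 217 139 180 179 178]
 [173 173 179 160 231 194  96  87  93  91 182 181 183]
 [180 177 168 229  88  95  96  95  93  92 181 182 178]
 [175 171 175 223 119  95  97  95  92  91 227 180 180]]
plateT
plateT [364 170  22  23 212] ((620.62744140625, -177.9098663330078), (56.9549560546875, 55.79862594604492), 71.88280487060547)
[[128 129 128 109 186 189 193 142 125]
 [131 129 130 138 138 127 124 127 129]
 [130 127 156 171 196 193 180 149 133]
 [127 107  85 188 131  77  91 187 142]
 [129  90 112 158  25  27  47 189 129]
 [126  90 162 198 180 167 179 183 129]
 [122  83 100 160 194 199 202 149 128]
 [137 176 126  93  82 100 154 135 131]
 [132 127 132 168 178 155 166 135 131]
 [132 133 132 133 131 134 147 134 134]]
black S [256 146  11  21 132] [261.35606061 155.56060606]
black T [370 177  11   7  56] [375.19642857 180.        ]
```

View pics/crop1.png

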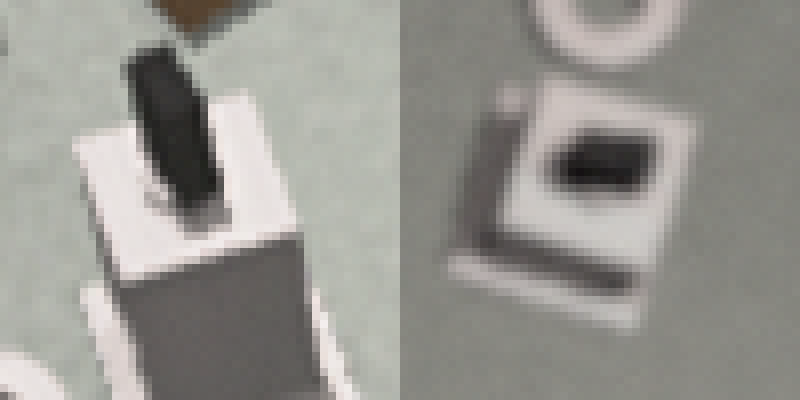

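```bash
python3 - <<'E'
from h import *
S=load("pics/scene0.npy");T=load("pics/top0.npy")
for c in(S,T):
    R,_=cv2.Rodrigues(c["rvec"]); print("cam centre",-R.T@c["tvec"])
cs=[(73,140),(250,92),(302,235),(120,282)]; ct=[(148,75),(297,125),(252,275),(105,225)]
def fit(c,g,off):
    P=np.array([onz(c,u/8+off[0]-.5,v/8+off[1]-.5,100)[:2] for u,v in g]); print(P.round(1).tolist(),P.mean(0).round(1),[round(float(np.linalg.norm(P[i]-P[i-1])),1) for i in range(4)],[round(float(np.degrees(np.arctan2(*(P[i]-P[i-1])[::-1]))),1) for i in range(4)])
fit(S,cs,(240,140)); fit(T,ct,(350,160))
p=[619,-176]
for z in(100,106,156): print(z,proj(T,(*p,z)),proj(S,(*p,z)))
def cr(im,x0,y0,w,h,k): 
    q=cv2.resize(im[y0:y0+h,x0:x0+w,::-1],None,fx=k,fy=k,interpolation=cv2.INTER_CUBIC).astype(float); return np.clip(255*(q/255)**.5,0,255).astype(np.uint8)
cv2.imwrite("pics/crop2.png",np.hstack([cr(S["color"],248,140,30,30,13),cr(T["color"],360,165,30,30,13)]))
E
```

```text
cam centre [ 902.46123393  451.46914712 1004.04905194]
cam centre [ 403.64668063   11.06980132 1579.81305869]
[[640.6, -214.8], [583.1, -196.1], [602.1, -137.2], [659.0, -157.2]] [ 621.2 -176.3] [60.5, 60.5, 61.9, 60.3] [-107.8, 162.0, 72.1, -19.4]
[[657.8, -158.3], [639.4, -214.3], [582.5, -196.9], [600.8, -141.9]] [ 620.1 -177.8] [59.3, 59.0, 59.5, 58.0] [-16.0, -108.2, 163.0, 71.6]
100 [373.96534596 181.70927886] [263.56264491 162.44207859]
106 [374.21687258 181.42223059] [263.29146279 161.06238547]
156 [376.39344644 178.93807494] [260.93125091 149.0525324 ]
```

View pics/crop2.png

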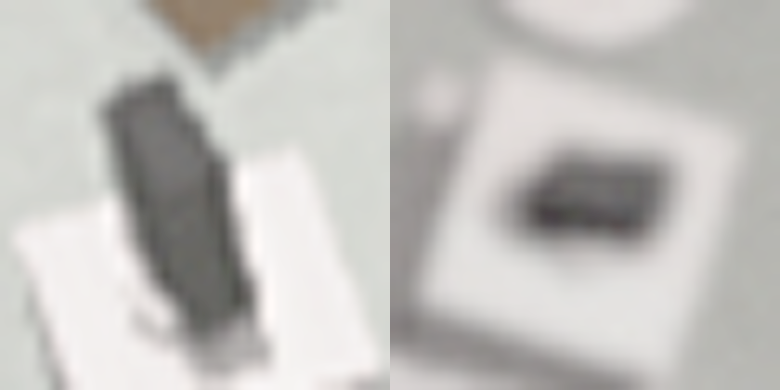

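```bash
python3 - <<'E'
from h import *
S=load("pics/scene0.npy");T=load("pics/top0.npy")
def show(c,g,off,k=13):
    P=np.array([onz(c,u/k+off[0]-.5,v/k+off[1]-.5,156)[:2] for u,v in g]); print(P.round(1).tolist(),P.mean(0).round(1),[round(float(np.linalg.norm(P[i]-P[i-1])),1) for i in range(len(P))],[round(float(np.degrees(np.arctan2(*(P[i]-P[i-1])[::-1]))),1) for i in range(len(P))])
show(S,[(103,107),(170,75),(222,150),(155,190)],(248,140))
show(T,[(168,155),(285,160),(265,207),(150,200)],(360,165))
# predicted outlines for yaw values, numbers only
for yaw in(-20,-10,0,10,20):
    a=np.radians(yaw); ex=np.array([np.cos(a),np.sin(a)]); ey=np.array([-np.sin(a),np.cos(a)])
    for c,o,n in((S,(248,140),"S"),(T,(360,165),"T")):
        print(yaw,n,[((proj(c,(*(np.array([620.7,-177])+sx*8*ex+sy*15*ey),z))+.5-o)*13).astype(int).tolist() for z in(156,106) for sx,sy in((1,1),(1,-1),(-1,-1),(-1,1))])
# contour moments of dark mask
for c,b in((S,(250,140,275,170)),(T,(360,170,386,192))):
    g=c["color"].astype(float).mean(2); m=np.zeros(g.shape,np.uint8); m[b[1]:b[3],b[0]:b[2]]=(g[b[1]:b[3],b[0]:b[2]]<100)
    n,l,st,ce=cv2.connectedComponentsWithStats(m);k=1+np.argmax(st[1:,4]); cn=max(cv2.findContours((l==k).astype(np.uint8),0,1)[0],key=cv2.contourArea)
    print(cv2.convexHull(cn).reshape(-1,2).tolist())
E
```

```text
[[627.7, -187.9], [613.1, -186.7], [615.2, -165.2], [630.7, -164.9]] [ 621.7 -176.2] [23.2, 14.6, 21.6, 15.5] [-97.3, 175.2, 84.5, 1.2]
[[626.2, -164.5], [625.4, -190.6], [614.8, -186.1], [616.1, -160.5]] [ 620.6 -175.4] [10.9, 26.1, 11.5, 25.6] [-21.8, -91.9, 156.8, 87.0]
-20 S [[141, 194], [106, 76], [187, 57], [222, 174], [173, 348], [139, 233], [217, 214], [251, 329]]
-20 T [[172, 123], [299, 170], [275, 237], [148, 190], [145, 157], [268, 203], [245, 267], [122, 222]]
-10 S [[156, 195], [95, 85], [172, 55], [233, 165], [188, 350], [129, 242], [202, 213], [262, 320]]
-10 T [[163, 132], [296, 157], [284, 227], [151, 202], [137, 167], [265, 190], [254, 258], [125, 234]]
0 S [[171, 194], [87, 96], [156, 56], [242, 154], [202, 349], [121, 252], [188, 214], [270, 309]]
0 T [[156, 143], [291, 145], [291, 216], [156, 215], [130, 177], [260, 178], [260, 247], [130, 246]]
10 S [[187, 191], [80, 107], [141, 59], [248, 142], [217, 346], [115, 263], [173, 217], [276, 298]]
10 T [[151, 155], [283, 134], [296, 204], [164, 226], [125, 189], [253, 168], [265, 236], [137, 257]]
20 S [[201, 186], [76, 119], [127, 64], [251, 130], [231, 341], [111, 275], [159, 222], [279, 286]]
20 T [[148, 168], [274, 124], [299, 191], [173, 236], [122, 201], [244, 158], [268, 223], [146, 266]]
[[261, 146], [265, 152], [267, 162], [267, 164], [264, 166], [263, 166], [262, 165], [260, 162], [258, 158], [256, 150], [256, 148], [258, 146]]
[[379, 177], [380, 178], [380, 181], [379, 183], [371, 183], [369, 181], [369, 180], [372, 177]]
```

Call:
arm_command --deltas '[{"xyz":[0.0416,0.0316,0],"turn":[0,0,0.1043]},{"xyz":[0.0416,0.0316,0],"turn":[0,0,0.1043]},{"xyz":[0.0416,0.0316,0],"turn":[0,0,0.1043]},{"xyz":[0.0416,0.0316,0],"turn":[0,0,0.1043]},{"xyz":[0.0416,0.0316,0],"turn":[0,0,0.1043]},{"xyz":[0.0416,0.0316,0],"turn":[0,0,0.1043]},{"xyz":[0.0416,0.0316,0],"turn":[0,0,0.1043]},{"xyz":[0.0416,0.0316,0],"turn":[0,0,0.1043]},{"xyz":[0.0416,0.0316,0],"turn":[0,0,0.1043]},{"xyz":[0.0416,0.0316,0],"turn":[0,0,0.1043]},{"xyz":[0.0412,0.0316,0],"turn":[0,0,0.1043]},{"xyz":[0,0,0]}]' --gripper 0.4 --force 50

```text
validation failed for argument at $.de...
```

Call:
arm_command --deltas '[{"xyz":[0.0416,0.0316,0.0],"turn":[0.0,0.0,0.1043]},{"xyz":[0.0416,0.0316,0.0],"turn":[0.0,0.0,0.1043]},{"xyz":[0.0416,0.0316,0.0],"turn":[0.0,0.0,0.1043]},{"xyz":[0.0416,0.0316,0.0],"turn":[0.0,0.0,0.1043]},{"xyz":[0.0416,0.0316,0.0],"turn":[0.0,0.0,0.1043]},{"xyz":[0.0416,0.0316,0.0],"turn":[0.0,0.0,0.1043]},{"xyz":[0.0416,0.0316,0.0],"turn":[0.0,0.0,0.1043]},{"xyz":[0.0416,0.0316,0.0],"turn":[0.0,0.0,0.1043]},{"xyz":[0.0416,0.0316,0.0],"turn":[0.0,0.0,0.1043]},{"xyz":[0.0416,0.0316,0.0],"turn":[0.0,0.0,0.1043]},{"xyz":[0.0412,0.0316,0.0],"turn":[0.0,0.0,0.1043]},{"xyz":[0.0,0.0,0.0],"turn":[0.0,0.0,0.0]}]' --gripper 0.4 --force 50

```text
clock: 1.6
eef_pos: [622.2, -175.0, 215.1]
eef_rot: [-3.14, -0.001, 1.454]
wrist_force: [0.1, 0.3, 0.3]
finger_gap: 56.2
```

```bash
python3 - <<'E'
from h import *
c=save("scene","pics/s1.png");d=save("top","pics/t1.png"); s=read_state(); print(s["eef_pos"],s["eef_rot"],s["joints"])
cv2.imwrite("pics/c3.png",np.hstack([cv2.resize(c["color"][90:210,190:340,::-1],(400,320)),cv2.resize(d["color"][130:250,300:450,::-1],(400,320))]))
E
```

```text
[ 620.46556472 -177.3926346   215.73185465] [-3.14037089e+00 -1.02485624e-04  1.44905832e+00] [-3.35155680e-01  5.18004096e-01  1.21902261e+00 -1.60795865e-04
  1.40578171e+00 -2.13391222e-01]
```

View pics/c3.png

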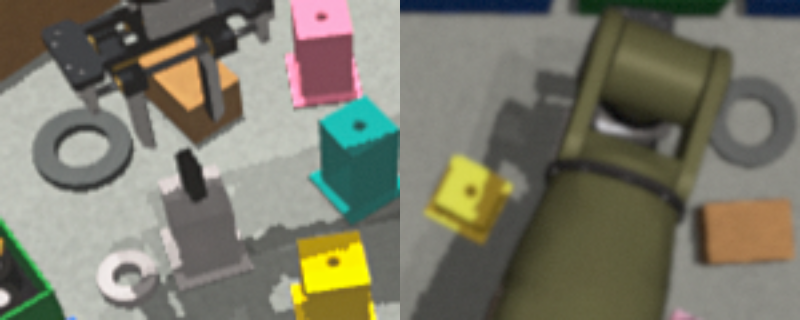

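The scene crop shows the fingers either side of and above the handle (crop ~(190,170)). The fingertip midpoint projects correctly, so I go down.

Call:
arm_command --deltas '[{"xyz":[0.0,0.0,-0.015],"turn":[0.0,0.0,0.0]},{"xyz":[0.0,0.0,-0.015],"turn":[0.0,0.0,0.0]},{"xyz":[0.0,0.0,-0.015],"turn":[0.0,0.0,0.0]},{"xyz":[0.0,0.0,-0.015],"turn":[0.0,0.0,0.0]},{"xyz":[0.0,0.0,-0.015],"turn":[0.0,0.0,0.0]},{"xyz":[0.0,0.0,-0.012],"turn":[0.0,0.0,0.0]},{"xyz":[0.0,0.0,-0.006],"turn":[0.0,0.0,0.0]},{"xyz":[0.0,0.0,0.0],"turn":[0.0,0.0,0.0]}]'

```text
clock: 2.7
eef_pos: [620.6, -177.5, 123.2]
eef_rot: [-3.141, -0.0, 1.449]
wrist_force: [-0.3, 0.8, 0.2]
finger_gap: 56.1
```

Call:
arm_command --deltas '[{"xyz":[0.0,0.0,0.0],"turn":[0.0,0.0,0.0]},{"xyz":[0.0,0.0,0.0],"turn":[0.0,0.0,0.0]},{"xyz":[0.0,0.0,0.0],"turn":[0.0,0.0,0.0]},{"xyz":[0.0,0.0,0.0],"turn":[0.0,0.0,0.0]},{"xyz":[0.0,0.0,0.0],"turn":[0.0,0.0,0.0]},{"xyz":[0.0,0.0,0.0],"turn":[0.0,0.0,0.0]}]' --gripper 1.0 --force 50

```text
clock: 3.45
eef_pos: [620.7, -177.5, 123.5]
eef_rot: [3.142, -0.0, 1.449]
wrist_force: [0.1, 0.7, 0.3]
finger_gap: 15.9
```

```bash
python3 - <<'E'
from h import *
c=save("scene","pics/s2.png"); s=read_state(); print(s["clock"],s["eef_pos"],s["eef_rot"],s["wrist_force"],s["moment"],s["finger_gap"])
cv2.imwrite("pics/c4.png",cv2.resize(c["color"][120:210,200:320,::-1],(800,600)))
E
```

```text
3.5 [ 620.69557551 -177.5380244   123.52888236] [3.14150608e+00 6.47478222e-06 1.44908271e+00] [-0.03274383  0.02759341  1.10452629] [-0.00468504 -0.01702832  0.00762361] 15.661834785202124
```

View pics/c4.png

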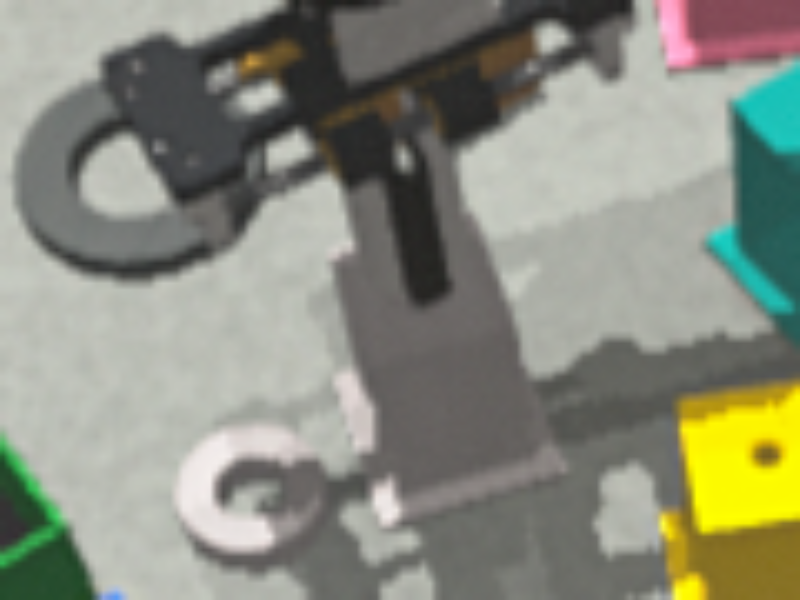

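Grip is good: gap 15.7 mm, with the handle seen between the fingers. I lift straight up.

Call:
arm_command --deltas '[{"xyz":[0.0,0.0,0.006],"turn":[0.0,0.0,0.0]},{"xyz":[0.0,0.0,0.012],"turn":[0.0,0.0,0.0]},{"xyz":[0.0,0.0,0.015],"turn":[0.0,0.0,0.0]},{"xyz":[0.0,0.0,0.018],"turn":[0.0,0.0,0.0]},{"xyz":[0.0,0.0,0.018],"turn":[0.0,0.0,0.0]},{"xyz":[0.0,0.0,0.018],"turn":[0.0,0.0,0.0]},{"xyz":[0.0,0.0,0.018],"turn":[0.0,0.0,0.0]},{"xyz":[0.0,0.0,0.016],"turn":[0.0,0.0,0.0]},{"xyz":[0.0,0.0,0.004],"turn":[0.0,0.0,0.0]},{"xyz":[0.0,0.0,0.0],"turn":[0.0,0.0,0.0]}]'

```text
clock: 4.75
eef_pos: [620.6, -177.5, 248.2]
eef_rot: [-3.141, -0.0, 1.449]
wrist_force: [0.1, 1.1, -1.0]
finger_gap: 16.0
```

```bash
python3 - <<'E'
from h import *
c=save("scene","pics/s3.png"); s=read_state(); print(s["clock"],s["eef_pos"],s["eef_rot"],s["wrist_force"],s["moment"],s["finger_gap"])
p=s["eef_pos"]; print(proj(c,p-[0,0,23.5]),proj(c,p-[0,0,113.5]))
cv2.imwrite("pics/c5.png",cv2.resize(c["color"][90:180,210:330,::-1],(800,600)))
E
```

```text
4.8 [ 620.51753351 -177.50606227  247.81377857] [-3.14063166e+00 -1.77293251e-04  1.44903586e+00] [-0.15616523 -0.25047956 -0.99520571] [-0.06986165 -0.11130456  0.05666065] 15.498557778964072
[256.50116342 130.92014628] [261.15359377 154.28952648]
```

View pics/c5.png

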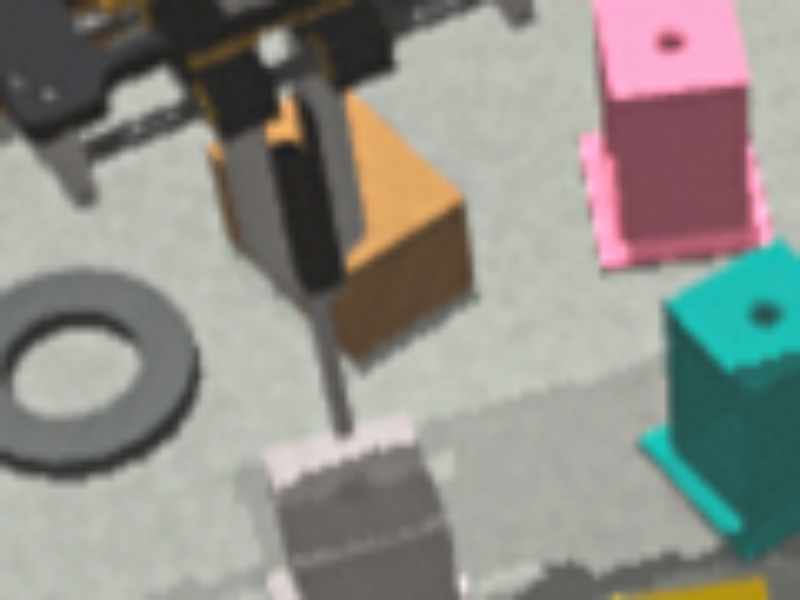

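Rod is lifted. The observed tip at (261.1,154.3) px matches the kinematic prediction (261.15,154.29), so the rod is straight and on the TCP axis. I move over the slot.

Call:
arm_command --deltas '[{"xyz":[-0.0035,0.02,0.0],"turn":[0.0,0.0,0.0]},{"xyz":[-0.006,0.04,0.0],"turn":[0.0,0.0,0.0]},{"xyz":[-0.0072,0.044,0.0],"turn":[0.0,0.0,0.0]},{"xyz":[-0.0072,0.044,0.0],"turn":[0.0,0.0,0.0]},{"xyz":[-0.0072,0.044,0.0],"turn":[0.0,0.0,0.0]},{"xyz":[-0.0072,0.044,0.0],"turn":[0.0,0.0,0.0]},{"xyz":[-0.0072,0.044,0.0],"turn":[0.0,0.0,-0.0]},{"xyz":[-0.006,0.032,-0.007],"turn":[0.0,0.0,0.0]},{"xyz":[-0.0022,0.016,-0.007],"turn":[0.0,0.0,0.0]},{"xyz":[0.0,0.0,-0.007],"turn":[0.0,0.0,0.0]},{"xyz":[0.0,0.0,0.0],"turn":[0.0,0.0,0.0]},{"xyz":[0.0,0.0,0.0],"turn":[0.0,0.0,0.0]}]'

```text
clock: 6.3
eef_pos: [567.3, 149.5, 227.6]
eef_rot: [3.141, 0.0, 1.448]
wrist_force: [0.2, 0.1, -0.4]
finger_gap: 15.5
```

```bash
python3 - <<'E'
from h import *
c=save("scene","pics/s4.png"); s=read_state(); print(s["clock"],s["eef_pos"],s["eef_rot"],s["wrist_force"],s["moment"],s["finger_gap"])
p=s["eef_pos"]; q=proj(c,p-[0,0,113.5]); print(q,(q-[315,195]+.5)*6.667)
cv2.imwrite("pics/c6.png",cv2.resize(c["color"][195:285,315:435,::-1],(800,600),interpolation=cv2.INTER_CUBIC))
E
```

```text
6.35 [567.29158902 149.63406399 227.72215436] [ 3.14116392e+00 -6.95879903e-05  1.44787770e+00] [ 0.09034247 -0.35290757 -0.63773565] [-0.02206452 -0.07664334  0.01780619] 15.640602564673697
[358.91589924 238.2705186 ] [296.12080024 291.81804749]
```

View pics/c6.png

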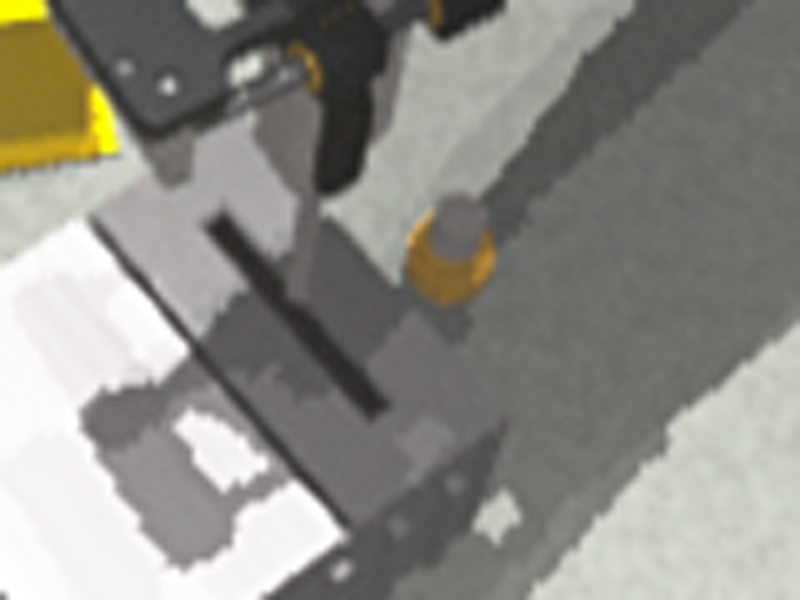

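The tip is seen at crop (297,298), over the slot's middle. I'll descend into the mouth and watch the force.

Call:
arm_command --deltas '[{"xyz":[-0.0002,0.0009,-0.006],"turn":[0.0,0.0,0.0]},{"xyz":[0.0,0.0,-0.005],"turn":[0.0,0.0,0.0]},{"xyz":[0.0,0.0,-0.002],"turn":[0.0,0.0,0.0]},{"xyz":[0.0,0.0,-0.0015],"turn":[0.0,0.0,0.0]},{"xyz":[0.0,0.0,-0.0015],"turn":[0.0,0.0,0.0]}]'

```text
clock: 6.98
eef_pos: [566.8, 151.4, 211.4]
eef_rot: [3.141, -0.0, 1.449]
wrist_force: [-0.1, -0.5, -0.8]
finger_gap: 15.8
```

```bash
python3 - <<'E'
from h import *
c=save("scene","pics/s5.png"); s=read_state(); print(s["clock"],s["eef_pos"],s["eef_rot"],s["wrist_force"],s["moment"],s["finger_gap"])
p=s["eef_pos"]; q=proj(c,p-[0,0,113.5]); print(q,(q-[330,210]+.5)*13.333)
cv2.imwrite("pics/c7.png",cv2.resize(c["color"][210:255,330:390,::-1],(800,600),interpolation=cv2.INTER_CUBIC))
E
```

```text
7.025 [566.74113525 151.39265895 211.23626594] [-3.14148803e+00  1.20510716e-05  1.44913642e+00] [-0.59560826  0.19491796 -1.79588216] [-0.02564858 -0.07007902 -0.00393463] 15.495475766160505
[359.06641002 241.82619178] [394.20894483 431.00511504]
```

View pics/c7.png

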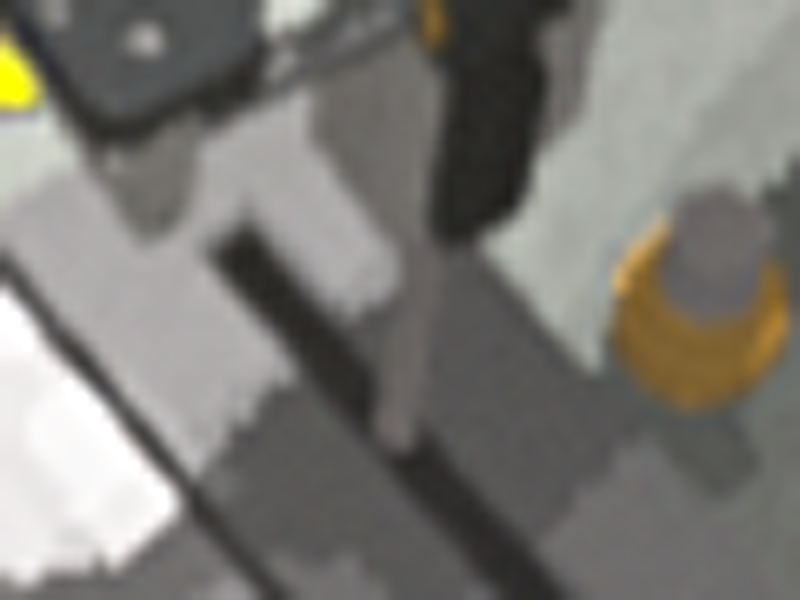

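The tip is in the slot's dark band (crop (400,445), band centre ~405) with no contact force. Continuing down.

Call:
arm_command --deltas '[{"xyz":[0.0,0.0,-0.0015],"turn":[0.0,0.0,0.0]},{"xyz":[0.0,0.0,-0.002],"turn":[0.0,0.0,0.0]},{"xyz":[0.0,0.0,-0.002],"turn":[0.0,0.0,0.0]}]'

```text
clock: 7.4
eef_pos: [566.7, 151.4, 205.8]
eef_rot: [-3.142, 0.0, 1.449]
wrist_force: [0.0, 0.1, -1.1]
finger_gap: 15.6
```

Call:
arm_command --deltas '[{"xyz":[0.0,0.0,-0.003],"turn":[0.0,0.0,0.0]},{"xyz":[0.0,0.0,-0.004],"turn":[0.0,0.0,0.0]},{"xyz":[0.0,0.0,-0.004],"turn":[0.0,0.0,0.0]}]'

```text
clock: 7.78
eef_pos: [566.7, 151.4, 194.6]
eef_rot: [-3.141, 0.0, 1.449]
wrist_force: [-0.5, 0.8, -0.8]
finger_gap: 15.7
```

Call:
arm_command --deltas '[{"xyz":[0.0,0.0,-0.004],"turn":[0.0,0.0,0.0]},{"xyz":[0.0,0.0,-0.004],"turn":[0.0,0.0,0.0]},{"xyz":[0.0,0.0,-0.003],"turn":[0.0,0.0,0.0]}]'

```text
clock: 8.15
eef_pos: [566.7, 151.4, 183.6]
eef_rot: [-3.141, 0.0, 1.449]
wrist_force: [-0.2, -0.3, -1.3]
finger_gap: 15.8
```

Call:
arm_command --deltas '[{"xyz":[0.0,0.0,-0.001],"turn":[0.0,0.0,0.0]},{"xyz":[0.0,0.0,-0.001],"turn":[0.0,0.0,0.0]}]'

```text
clock: 8.4
eef_pos: [566.8, 151.4, 182.0]
eef_rot: [3.141, -0.0, 1.449]
wrist_force: [-0.8, 0.4, -2.1]
finger_gap: 15.6
```

Call:
arm_command --deltas '[{"xyz":[0.0,0.0,-0.001],"turn":[0.0,0.0,0.0]},{"xyz":[0.0,0.0,-0.001],"turn":[0.0,0.0,0.0]}]'

```text
clock: 8.65
eef_pos: [566.8, 151.4, 179.9]
eef_rot: [3.142, -0.0, 1.449]
wrist_force: [0.1, 0.0, -0.1]
finger_gap: 15.4
```

Call:
arm_command --deltas '[{"xyz":[0.0,0.0,-0.001],"turn":[0.0,0.0,0.0]},{"xyz":[0.0,0.0,-0.001],"turn":[0.0,0.0,0.0]}]'

```text
clock: 8.9
eef_pos: [566.8, 151.4, 177.9]
eef_rot: [3.141, -0.0, 1.449]
wrist_force: [0.0, 0.4, 2.8]
finger_gap: 15.9
```

Call:
arm_command --deltas '[{"xyz":[0.0,0.0,-0.001],"turn":[0.0,0.0,0.0]},{"xyz":[0.0,0.0,-0.001],"turn":[0.0,0.0,0.0]}]'

```text
clock: 9.15
eef_pos: [566.9, 151.4, 176.3]
eef_rot: [3.141, -0.0, 1.449]
wrist_force: [-1.4, -1.1, 4.4]
finger_gap: 16.0
```

Call:
arm_command --deltas '[{"xyz":[0.0,0.0,-0.001],"turn":[0.0,0.0,0.0]},{"xyz":[0.0,0.0,-0.001],"turn":[0.0,0.0,0.0]}]'

```text
clock: 9.4
eef_pos: [566.9, 151.4, 174.3]
eef_rot: [3.141, -0.0, 1.449]
wrist_force: [-1.3, -0.4, 5.8]
finger_gap: 15.6
```

The compliant resistance of 4, then 5.6, then 7 N (net of rod weight) shows this is the sprung tab, not the hard floor. I keep pressing.

Call:
arm_command --deltas '[{"xyz":[0.0,0.0,-0.001],"turn":[0.0,0.0,0.0]},{"xyz":[0.0,0.0,-0.001],"turn":[0.0,0.0,0.0]}]'

```text
clock: 9.65
eef_pos: [566.9, 151.4, 172.4]
eef_rot: [3.141, -0.0, 1.449]
wrist_force: [-1.7, -0.4, 7.3]
finger_gap: 15.9
```

Call:
arm_command --deltas '[{"xyz":[0.0,0.0,-0.001],"turn":[0.0,0.0,0.0]},{"xyz":[0.0,0.0,-0.0005],"turn":[0.0,0.0,0.0]}]'

```text
clock: 9.9
eef_pos: [566.9, 151.4, 171.0]
eef_rot: [3.141, -0.0, 1.449]
wrist_force: [-2.6, -0.7, 7.7]
finger_gap: 15.9
```

```bash
python3 - <<'E'
from h import *
c=save("scene","pics/s6.png"); s=read_state(); print(s["clock"],s["eef_pos"],s["wrist_force"],s["moment"],s["finger_gap"])
cv2.imwrite("pics/c8.png",cv2.resize(c["color"][180:330,250:450,::-1],(800,600),interpolation=cv2.INTER_CUBIC))
E
```

```text
9.95 [566.89163275 151.41988206 170.99297393] [-1.98377906 -0.30804131  7.35831416] [-0.15673475  0.58209932  0.04671368] 15.653275382782352
```

View pics/c8.png

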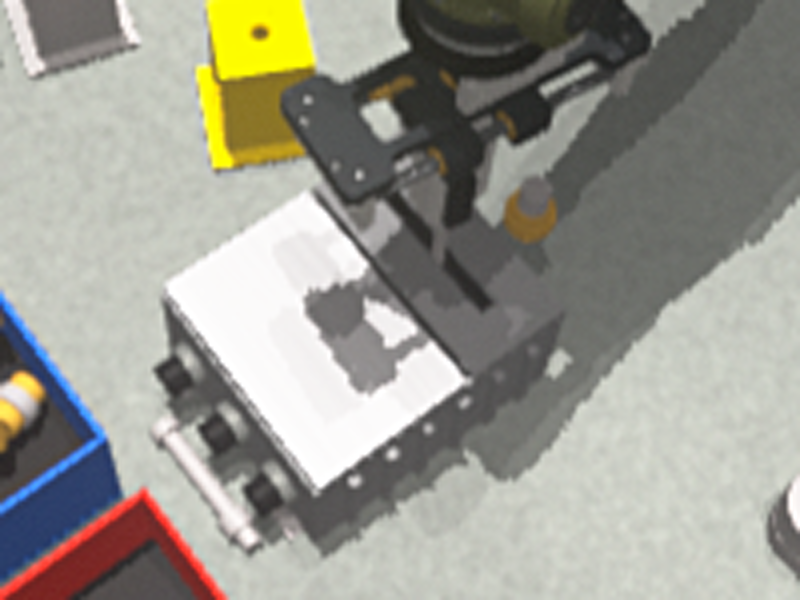

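The lid is still shut (flat in the crop, free edge along (315,190)–(470,380)). Net force is about 8.7 N, so I go on gently, easing slightly in -x.

Call:
arm_command --deltas '[{"xyz":[-0.0004,0.0,-0.0005],"turn":[0.0,0.0,0.0]},{"xyz":[0.0,0.0,-0.0005],"turn":[0.0,0.0,0.0]}]'

```text
clock: 10.2
eef_pos: [566.7, 151.4, 170.1]
eef_rot: [3.14, -0.0, 1.449]
wrist_force: [-0.5, 0.2, 8.2]
finger_gap: 15.6
```

Call:
arm_command --deltas '[{"xyz":[-0.0002,0.0,-0.0005],"turn":[0.0,0.0,0.0]},{"xyz":[0.0,0.0,-0.0005],"turn":[0.0,0.0,0.0]}]'

```text
clock: 10.45
eef_pos: [566.6, 151.4, 169.2]
eef_rot: [3.14, -0.0, 1.449]
wrist_force: [-1.1, -1.1, 9.0]
finger_gap: 15.6
```

```bash
python3 - <<'E'
from h import *
c=save("scene","pics/s7.png"); s=read_state(); print(s["clock"],s["eef_pos"],s["wrist_force"],s["moment"],s["finger_gap"])
cv2.imwrite("pics/c9.png",cv2.resize(c["color"][180:330,250:450,::-1],(800,600),interpolation=cv2.INTER_CUBIC))
E
```

```text
10.5 [566.63745784 151.37882104 169.17090137] [-1.16687988 -0.45356667  8.36929187] [-0.15590466  0.0292544  -0.0565475 ] 16.051337751347926
```

View pics/c9.png

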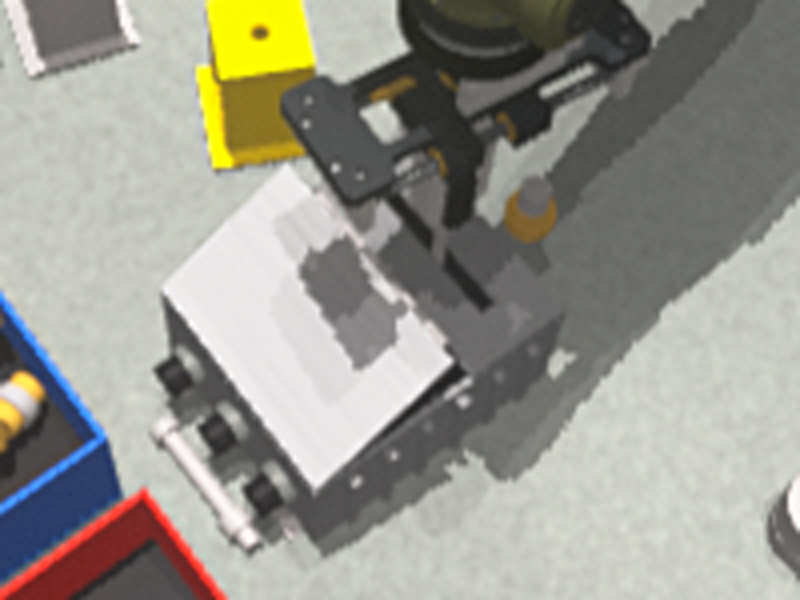

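The lid is springing up (free edge now at (290,165)–(455,370)). I withdraw straight up.

Call:
arm_command --deltas '[{"xyz":[0.0,0.0,0.0],"turn":[0.0,0.0,0.0]},{"xyz":[0.0,0.0,0.0],"turn":[0.0,0.0,0.0]},{"xyz":[0.0,0.0,0.002],"turn":[0.0,0.0,0.0]},{"xyz":[0.0,0.0,0.004],"turn":[0.0,0.0,0.0]},{"xyz":[0.0,0.0,0.008],"turn":[0.0,0.0,0.0]},{"xyz":[0.0,0.0,0.012],"turn":[0.0,0.0,0.0]},{"xyz":[0.0,0.0,0.014],"turn":[0.0,0.0,0.0]},{"xyz":[0.0,0.0,0.014],"turn":[0.0,0.0,0.0]},{"xyz":[0.0,0.0,0.014],"turn":[0.0,0.0,0.0]},{"xyz":[0.0,0.0,0.012],"turn":[0.0,0.0,0.0]},{"xyz":[0.0,0.0,0.0],"turn":[0.0,0.0,0.0]},{"xyz":[0.0,0.0,0.0],"turn":[0.0,0.0,0.0]}]'

```text
clock: 12.0
eef_pos: [566.0, 151.3, 247.9]
eef_rot: [-3.141, 0.0, 1.449]
wrist_force: [-0.4, 0.1, -1.6]
finger_gap: 15.7
```

```bash
python3 - <<'E'
from h import *
c=save("scene","pics/s8.png"); s=read_state(); print(s["clock"],s["eef_pos"],s["eef_rot"],s["wrist_force"],s["moment"],s["finger_gap"])
p=s["eef_pos"]; q=proj(c,p-[0,0,113.5]); print(q,(q-[250,160]+.5)*4, proj(c,p-[0,0,23.5]))
cv2.imwrite("pics/c10.png",cv2.resize(c["color"][160:310,250:450,::-1],(800,600),interpolation=cv2.INTER_CUBIC))
E
```

```text
12.05 [565.99010759 151.30736257 247.79470658] [-3.14059832e+00  3.27451625e-04  1.44902581e+00] [-0.0334527  -0.67790638 -1.22512909] [-0.02277563 -0.10498393 -0.02264943] 15.711240863699366
[360.47030445 234.53156244] [443.88121782 300.12624976] [363.72749432 214.95762276]
```

View pics/c10.png

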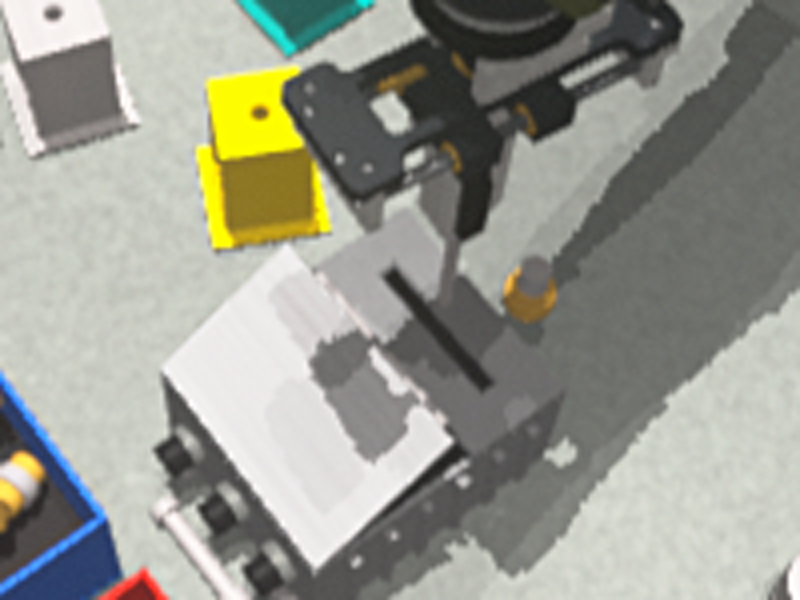

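```bash
python3 - <<'E'
from h import *
c=load("pics/s8.npy")
for th in(0,.3,.4,.5,.6):
    for dy in(-75,75):
        q=proj(c,(712-104*np.cos(th),150.5+dy,100+104*np.sin(th))); print(th,dy,q.round(1),((q-[250,160]+.5)*4).round())
g=c["color"].astype(float).mean(2)
x0,y0,x1,y1=256,157,270,169; G=g[y0:y1,x0:x1]; print(G.astype(int))
bg=np.median(G); w=np.clip(bg-G-25,0,None); yy,xx=np.mgrid[y0:y1,x0:x1]; u=(w*xx).sum()/w.sum(); v=(w*yy).sum()/w.sum(); print(u,v,onz(c,u,v,100),onz(c,u,v,98),proj(c,(620.7,-177.3,100)))
cv2.imwrite("pics/c11.png",cv2.resize(c["color"][140:200,235:315,::-1],(800,600),interpolation=cv2.INTER_CUBIC))
E
```

```text
0 -75 [325.4 228. ] [304. 274.]
0 75 [366.2 275.2] [467. 463.]
0.3 -75 [323.9 222.9] [298. 253.]
0.3 75 [365.8 271.2] [465. 447.]
0.4 -75 [322.7 221.6] [293. 249.]
0.4 75 [364.9 270.4] [462. 444.]
0.5 -75 [321.1 220.7] [286. 245.]
0.5 75 [363.6 269.9] [457. 442.]
0.6 -75 [319.1 220.1] [279. 242.]
0.6 75 [362.  269.8] [450. 441.]
[[242 244 243 243 242 241 241 242 242 243 244 243 243 242]
 [241 243 244 243 243 242 242 243 243 243 244 244 243 244]
 [240 242 244 244 243 243 243 244 244 244 244 244 244 243]
 [240 241 244 245 245 242 236 235 238 243 245 245 245 244]
 [240 241 243 246 244 225 196 179 196 230 244 246 245 244]
 [240 240 242 246 234 172 136 119 132 190 240 245 244 244]
 [241 241 242 246 229 134  94  91  99 171 239 245 244 244]
 [241 240 242 244 238 173 121 112 142 221 244 244 244 244]
 [242 240 241 243 243 232 210 205 220 243 245 243 244 244]
 [242 240 241 242 245 247 246 246 244 244 242 243 243 244]
 [243 240 240 241 243 244 244 244 243 242 241 242 243 243]
 [243 242 240 241 242 243 243 242 242 241 241 243 244 245]]
262.8193820966464 162.889622392395 [ 621.3416406  -175.95981721  100.        ] [ 620.71972835 -177.34785907   98.        ] [262.7446248  162.44057814]
```

View pics/c11.png

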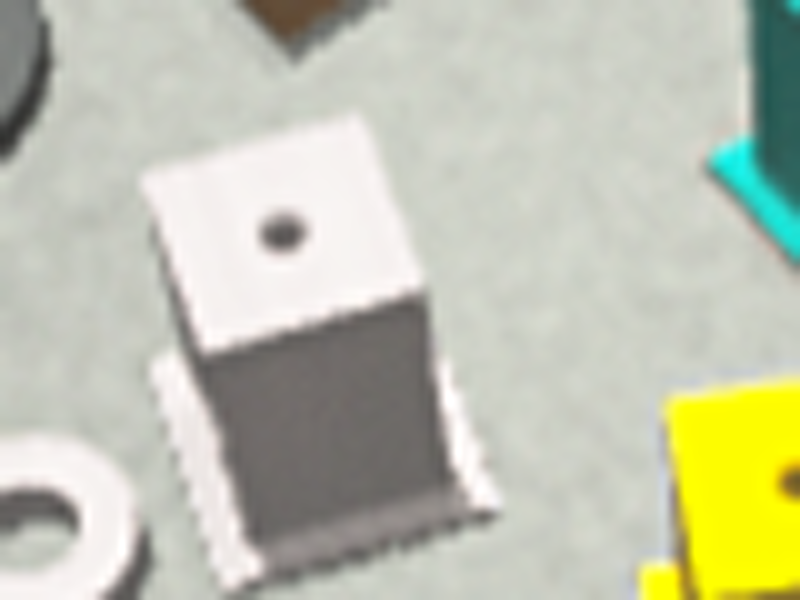

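The lid is at about 0.5 rad: its corners at (290,245) and (455,441) match the 0.5 rad prediction. The empty hole is at px (262.8,162.9), giving about (621,-176.7). I move back over it.

Call:
arm_command --deltas '[{"xyz":[0.0,-0.02,0.0],"turn":[0.0,0.0,0.0]},{"xyz":[0.002,-0.036,0.0],"turn":[0.0,0.0,0.0]},{"xyz":[0.006,-0.044,0.0],"turn":[0.0,0.0,0.0]},{"xyz":[0.008,-0.044,0.0],"turn":[0.0,0.0,0.0]},{"xyz":[0.009,-0.044,0.0],"turn":[0.0,0.0,0.0]},{"xyz":[0.009,-0.044,0.0],"turn":[0.0,0.0,0.0]},{"xyz":[0.009,-0.044,0.0],"turn":[0.0,0.0,0.0]},{"xyz":[0.008,-0.034,0.0],"turn":[0.0,0.0,0.0]},{"xyz":[0.0037,-0.0185,-0.008],"turn":[0.0,0.0,0.0]},{"xyz":[0.0,0.0,-0.01],"turn":[0.0,0.0,0.0]},{"xyz":[0.0,0.0,-0.006],"turn":[0.0,0.0,0.0]},{"xyz":[0.0,0.0,0.0],"turn":[0.0,0.0,0.0]}]'

```text
clock: 13.55
eef_pos: [620.7, -176.0, 224.0]
eef_rot: [-3.141, -0.0, 1.45]
wrist_force: [-0.3, -1.0, 0.3]
finger_gap: 16.0
```

```bash
python3 - <<'E'
from h import *
c=save("scene","pics/s9.png"); s=read_state(); print(s["clock"],s["eef_pos"],s["eef_rot"],s["wrist_force"],s["moment"],s["finger_gap"])
p=s["eef_pos"]; q=proj(c,p-[0,0,113.5]); print(q,(q-[230,120]+.5)*10)
cv2.imwrite("pics/c12.png",cv2.resize(c["color"][120:180,230:310,::-1],(800,600),interpolation=cv2.INTER_CUBIC))
E
```

```text
13.6 [ 620.90692175 -176.16457377  224.57716559] [ 3.14153513e+00 -4.28339909e-05  1.45032614e+00] [ 0.39953752  0.49705427 -0.33709076] [-0.0242198  -0.09798301  0.00232745] 15.400687537195106
[262.40773181 160.20237933] [329.07731808 407.02379333]
```

View pics/c12.png

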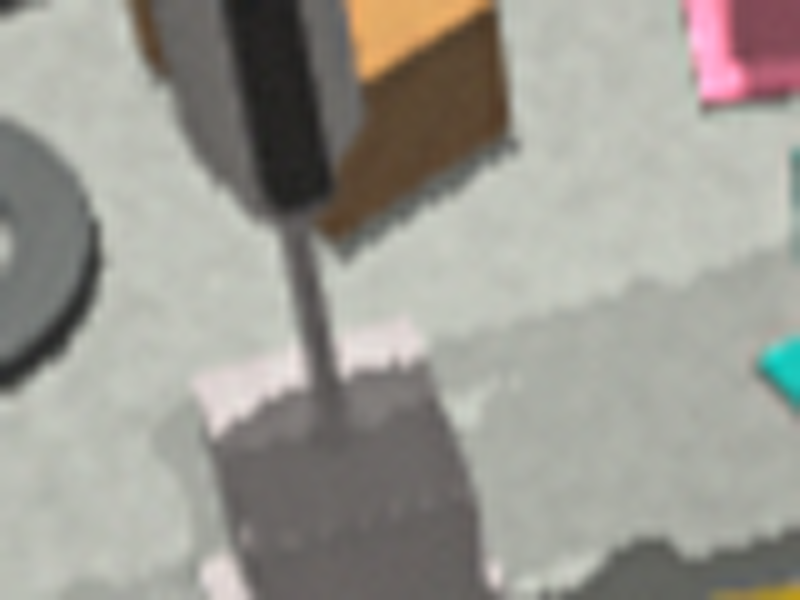

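Tip at crop (329,407), over the plate. I shift 1 mm in -y to the pull-out position and feel it into the hole.

Call:
arm_command --deltas '[{"xyz":[-0.0002,-0.001,-0.004],"turn":[0.0,0.0,0.0]},{"xyz":[0.0,0.0,-0.004],"turn":[0.0,0.0,0.0]},{"xyz":[0.0,0.0,-0.002],"turn":[0.0,0.0,0.0]},{"xyz":[0.0,0.0,-0.0015],"turn":[0.0,0.0,0.0]},{"xyz":[0.0,0.0,-0.0015],"turn":[0.0,0.0,0.0]}]'

```text
clock: 14.22
eef_pos: [620.7, -178.2, 211.4]
eef_rot: [3.142, 0.0, 1.449]
wrist_force: [0.2, 0.5, -1.0]
finger_gap: 15.4
```

Call:
arm_command --deltas '[{"xyz":[0.0,0.0,-0.0015],"turn":[0.0,0.0,0.0]},{"xyz":[0.0,0.0,-0.0015],"turn":[0.0,0.0,0.0]},{"xyz":[0.0,0.0,-0.002],"turn":[0.0,0.0,0.0]}]'

```text
clock: 14.6
eef_pos: [620.7, -178.1, 206.4]
eef_rot: [3.142, 0.0, 1.449]
wrist_force: [0.7, 0.1, -0.5]
finger_gap: 15.7
```

Call:
arm_command --deltas '[{"xyz":[0.0,0.0,-0.002],"turn":[0.0,0.0,0.0]},{"xyz":[0.0,0.0,-0.002],"turn":[0.0,0.0,0.0]},{"xyz":[0.0,0.0,-0.003],"turn":[0.0,0.0,0.0]}]'

```text
clock: 14.98
eef_pos: [620.7, -178.1, 199.3]
eef_rot: [3.141, 0.0, 1.449]
wrist_force: [0.3, -0.5, -0.9]
finger_gap: 15.4
```

Call:
arm_command --deltas '[{"xyz":[0.0,0.0007,-0.006],"turn":[0.0,0.0,0.0]},{"xyz":[0.0,0.0,-0.008],"turn":[0.0,0.0,0.0]},{"xyz":[0.0,0.0,-0.008],"turn":[0.0,0.0,0.0]},{"xyz":[0.0,0.0,-0.008],"turn":[0.0,0.0,0.0]},{"xyz":[0.0,0.0,-0.008],"turn":[0.0,0.0,0.0]},{"xyz":[0.0,0.0,-0.008],"turn":[0.0,0.0,0.0]},{"xyz":[0.0,0.0,-0.008],"turn":[0.0,0.0,0.0]},{"xyz":[0.0,0.0,-0.008],"turn":[0.0,0.0,0.0]},{"xyz":[0.0,0.0,-0.006],"turn":[0.0,0.0,0.0]},{"xyz":[0.0,0.0,-0.003],"turn":[0.0,0.0,0.0]}]'

```text
clock: 16.23
eef_pos: [620.6, -177.4, 128.0]
eef_rot: [-3.141, -0.0, 1.449]
wrist_force: [0.1, -0.1, -0.1]
finger_gap: 15.8
```

Call:
arm_command --deltas '[{"xyz":[0.0,0.0,-0.0015],"turn":[0.0,0.0,0.0]},{"xyz":[0.0,0.0,-0.001],"turn":[0.0,0.0,0.0]},{"xyz":[0.0,0.0,0.0],"turn":[0.0,0.0,0.0]}]'

```text
clock: 16.6
eef_pos: [620.7, -177.5, 126.1]
eef_rot: [3.141, 0.0, 1.449]
wrist_force: [0.3, 0.3, -0.7]
finger_gap: 15.8
```

Call:
arm_command --deltas '[{"xyz":[0.0,0.0,-0.001],"turn":[0.0,0.0,0.0]},{"xyz":[0.0,0.0,-0.001],"turn":[0.0,0.0,0.0]},{"xyz":[0.0,0.0,-0.0005],"turn":[0.0,0.0,0.0]},{"xyz":[0.0,0.0,0.0],"turn":[0.0,0.0,0.0]}]'

```text
clock: 17.1
eef_pos: [620.7, -177.4, 123.5]
eef_rot: [3.142, 0.0, 1.449]
wrist_force: [-0.6, 0.4, -0.0]
finger_gap: 15.5
```

Call:
arm_command --deltas '[{"xyz":[0.0,0.0,-0.0005],"turn":[0.0,0.0,0.0]},{"xyz":[0.0,0.0,0.0],"turn":[0.0,0.0,0.0]}]'

```text
clock: 17.35
eef_pos: [620.7, -177.4, 123.5]
eef_rot: [3.141, 0.0, 1.449]
wrist_force: [-4.1, 0.3, 5.1]
finger_gap: 15.7
```

Contact at TCP z 123.5, the same height as at pick-up, so the collar is seated. I ease off, release and retreat upward.

Call:
arm_command --deltas '[{"xyz":[0.0,0.0,0.0005],"turn":[0.0,0.0,0.0]},{"xyz":[0.0,0.0,0.0],"turn":[0.0,0.0,0.0]},{"xyz":[0.0,0.0,0.0],"turn":[0.0,0.0,0.0]},{"xyz":[0.0,0.0,0.0],"turn":[0.0,0.0,0.0]},{"xyz":[0.0,0.0,0.0],"turn":[0.0,0.0,0.0]},{"xyz":[0.0,0.0,0.0],"turn":[0.0,0.0,0.0]}]' --gripper 0.4

```text
clock: 18.1
eef_pos: [620.7, -177.4, 123.4]
eef_rot: [-3.142, -0.0, 1.449]
wrist_force: [0.2, 0.1, 0.1]
finger_gap: 56.2
```

Call:
arm_command --deltas '[{"xyz":[0.0,0.0,0.008],"turn":[0.0,0.0,0.0]},{"xyz":[0.0,0.0,0.015],"turn":[0.0,0.0,0.0]},{"xyz":[0.0,0.0,0.018],"turn":[0.0,0.0,0.0]},{"xyz":[0.0,0.0,0.018],"turn":[0.0,0.0,0.0]},{"xyz":[0.0,0.0,0.018],"turn":[0.0,0.0,0.0]},{"xyz":[0.0,0.0,0.018],"turn":[0.0,0.0,0.0]},{"xyz":[0.0,0.0,0.018],"turn":[0.0,0.0,0.0]},{"xyz":[-0.03,0.0,0.0],"turn":[0.0,0.0,0.0]},{"xyz":[-0.04,0.0,0.0],"turn":[0.0,0.0,0.0]},{"xyz":[-0.04,0.0,0.0],"turn":[0.0,0.0,0.0]},{"xyz":[-0.03,0.0,0.0],"turn":[0.0,0.0,0.0]},{"xyz":[0.0,0.0,0.0],"turn":[0.0,0.0,0.0]}]'

```text
clock: 19.6
eef_pos: [479.8, -177.6, 237.6]
eef_rot: [3.141, 0.0, 1.448]
wrist_force: [1.0, -0.5, 0.5]
finger_gap: 56.5
```

```bash
python3 - <<'E'
from h import *
c=save("scene","pics/s10.png"); t=save("top","pics/t10.png"); s=read_state(); print(s["clock"],s["eef_pos"],s["wrist_force"],s["finger_gap"])
S=load("pics/scene0.npy"); 
for n,a in(("before",S),("after",c)):
    g=a["color"].astype(float).mean(2); m=np.zeros(g.shape,np.uint8); m[140:170,250:275]=g[140:170,250:275]<80
    _,l,st,ce=cv2.connectedComponentsWithStats(m);k=1+np.argmax(st[1:,4]); print(n,st[k],ce[k])
cv2.imwrite("pics/c13.png",np.hstack([cv2.resize(c["color"][135:185,235:302,::-1],(400,300),interpolation=cv2.INTER_CUBIC),cv2.resize(S["color"][135:185,235:302,::-1],(400,300),interpolation=cv2.INTER_CUBIC)]))
E
```

```text
19.7 [ 481.194368   -177.57304096  237.11080868] [ 0.65835634 -0.5715888  -0.79571233] 56.181879230614896
before [256 146  11  21 132] [261.35606061 155.56060606]
after [256 146  11  21 130] [261.43076923 155.62307692]
```

View pics/c13.png

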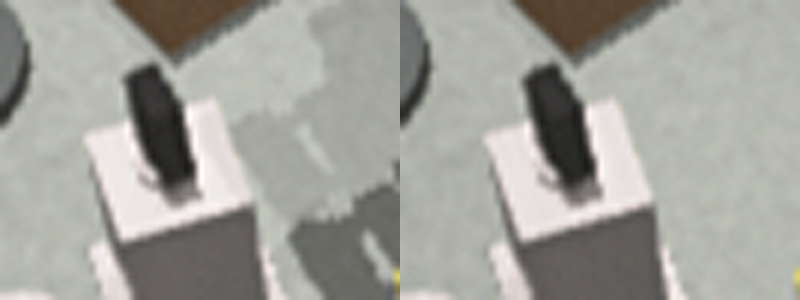

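View pics/s10.png

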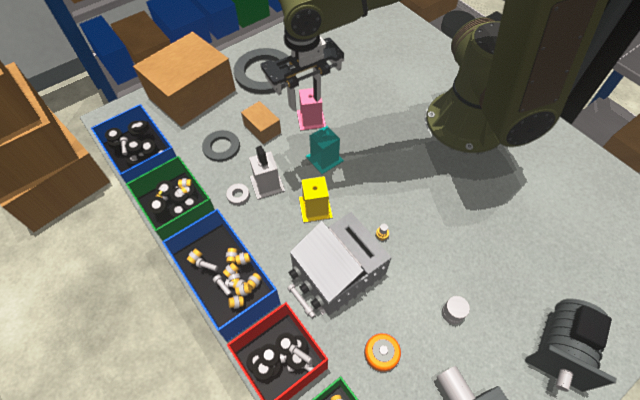

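The rod stands as before (handle mask centroid (261.4,155.6) against (261.4,155.6)), the lid is open at (325,260), and the bystanders are in place. The gripper is clear, at 237 mm. I'll settle the arm and hand in.

Call:
arm_command --deltas '[{"xyz":[0.0,0.0,0.0],"turn":[0.0,0.0,0.0]},{"xyz":[0.0,0.0,0.0],"turn":[0.0,0.0,0.0]}]'

```text
clock: 19.95
eef_pos: [481.1, -177.4, 236.2]
eef_rot: [-3.141, -0.0, 1.449]
wrist_force: [-0.7, 1.2, 0.4]
finger_gap: 56.1
```

```bash
python3 -c "
from cell import *
print(sign_off())"
```

```text
the job is handed in; nothing more can be done
None
```

The lid is open and the rod is back in the grey stand, upright and fully down; I handed the job in at about 20 s. I took the rod from the stand and felt the tab about 35 mm down at the slot's centre. I pressed it about 9.5 mm with at most about 10 N, and the lid sprang up.

**Last checks:**
- **Lid:** right after the press its corners in the picture matched about 0.5 rad, and it still looked open in the final picture.
- **Rod:** the collar made contact at the same height as at pick-up (TCP z 123.5 mm). The handle's centre in the picture matched its starting position to 0.1 px.
- **Other objects:** the bystanders and look-alike stands appeared unmoved, judged by eye in the scene view only.
- **Gripper:** open and clear of everything.

**What disagreed:** the lid was still shut after about 7.6 mm of travel and freed only by about 9.5 mm, against the 7 mm stated. The two cameras differed by 1–2 mm, within their calibration.

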